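# Send the sinker down the chute: shift the indexed slide carriage to its chute hole

## Robot

A 6-joint arm with a two-finger parallel gripper is mounted at the origin on the work surface. World frame = base frame: x ahead of the robot, y to its left, z up, the work surface at z = 0. Lengths are in m, angles in rad, forces in N, time in s.
With the tool pointing down it reaches from about 0.35 to 0.875 m from the base axis. Payload 15.5 kg.
Tool frame: the origin (TCP) lies midway between the tips of the shut fingers; the grasp point (between the pads) lies 19 mm behind it (ctrl.hold_point_z is the distance from the TCP to the grasp point, in m); z points along the fingers, y is the line along which they close (so a half turn about z gives the same grasp; the last joint's range is limited). The gripper opens to 85 mm and grips with 20 to 120 N. Pads are 22 mm wide; open, the fingers measure 114 mm over their backs; the gripper's body (76 mm by 85 mm) begins 54 mm behind the grasp point. The pads swing forward as they close: fully open they stand 13 mm farther back than shut.
Start: joints at [-1.444, 0.494, 1.345, -0, 1.302, -0.096], TCP at [0.137, -0.61, 0.208] pointing down, gripper open.
Joint ranges: [-2.91, 2.91], [-0.82, 2.16], [0.22, 2.67], [-1.22, 4.37], [0.12, 2.79], [-3.08, 3.08]. Speed limits (rad/s): [1.89, 1.89, 2.57, 3.01, 3.01, 3.01].

## Interface

Orientations are given as a 3x3 rotation matrix whose columns are the frame's x, y, z axes.
In Python, from station import observe, vision, workorder, ctrl gives the robot as it stands. The module is installed in compiled form; this text tells all that it offers.
- The arm moves only by the shell command python3 -m handwheel 'ROWS' [FORCE]. ROWS is a JSON object whose one key "rows" holds a list of rows, each a list of 3 entries, a list of its own where there are three numbers: the shift along the tool's x, y, z in units of 60 mm (1.0 is 60 mm), then the turn about the tool's z in units of 8 degrees (1.0 is 8 degrees), then the opening, from 0 (shut) to 1 (fully open). A call has 1 to 5 rows; each row shifts and turns the commanded pose from where the row before left it, along the tool's axes as they then stand; what a row does not reach is not made up. A row lasts 1/8 s, in which the tool goes at most 62.5 mm and 10.7 degrees, less where a joint would pass 70% of its speed; a pose out of reach is approached as far as the arm can. A call is refused whole if a number of a shift passes 1 or a number of a turn 1, either way. A call with a gripper value outside its range is refused whole. The fingers move at their own pace and stop on an object; FORCE is the grip in N (left out, the last holds). Time passes only in rows, so rows that do not move let the fingers close. It gives the time, the measured TCP pose, the force, the opening and the grip force at its end, in the units of the state.
- observe(): the state, without advancing time (a new reading comes with each control period).
- vision.capture(name): name is "side" or "top"; returns a dict with "image" (480x640x3 uint8, red, green, blue), "range_z" (480x640 float32, m along the optical axis (not along the pixel's ray), 0 where there is no reading), "fx", "fy", "cx", "cy" (pixels), "xyz" and "rotation" of the camera in the world. Camera axes: x right, y up, looking along -z (the intrinsics and any distortion apply to the point x, -y, -z); pixel columns grow to the right and rows downward; lengths in m; the calibration is good to about 2 mm. A picture is of the moment at which its call begins.
- workorder.hand_in(): hands the job in; it is judged then, once.
The state is a dict: "time": time; "qpos": joint angles; "joint_velocities": joint speeds; "effort": joint torques, N m; "ee_pos": TCP position; "ee_rot": TCP orientation; "contact_force": force on the tool from outside, world axes, zero at the start; "torque": the same for the moment, N m; "grip_width": finger opening in m; "grip_force": force on a finger pad.
Only numpy, scipy, OpenCV 4.12 (cv2) and the standard library are available. Lean on these libraries where they do the work, as an engineer would, in place of code of your own. Each camera call takes 0.05 s, during which the arm holds its last target. There are 200 camera calls.

## Task

Pull up the red index-plunger knob, slide the loaded carriage over the lip of the slate so that its lead sinker goes down the chute into the pine bin, and release the plunger so that its pin drops fully home in the chute hole, the red-rimmed one, and locks the carriage there. Feel for the hole gently: never force the pin hard against the bar, and leave everything else on the slate where it lies.

Things in the scene. Friction and masses are not known exactly. Their poses are not given: they have to be found in the camera images.
- shelf: Slate-topped pine shelf on the table, 320 (x) x 400 (y) mm, slate top 160 mm above the table; origin on the table under its centre. A galvanised chute slopes from the lip at its -y end into the pine bin. Near that end an aluminium carriage slides along shelf -y, out over the chute, between a guide rail (+x side) and a galvanised index bar (-x side).
- parking_hole (a point): Mouth of the parking hole (white rim) in the index bar, which runs along shelf y, 26 mm wide, its top 14 mm over the slate. A second hole on the same centre line, the chute hole (red rim), lies 80 to 115 mm farther towards shelf -y; its piece of bar is adjustable and not measured: look or feel. Both holes 11 mm square, right through. Bar flat between and for 60 mm past.
- carriage (a joint): Travel of the carriage in m: 0 parked, grows along shelf -y towards the chute, end stop at 0.14, past the chute hole. 0.6 kg, sliding friction about 1.5 N, stays where left. Its open-bottomed pocket (56 x 50 mm inside) pushes the sinker over the lip into the chute. With the pin in a hole it has only about 1.5 mm play each way.
- plunger (a joint): Lift of the index plunger in m: 0 home (pin 8 mm deep in a hole), about 0.007 with the pin resting on the bar between holes, 0.012 fully pulled (stop). A spring pushes it down, about 5.5 N home, 8.5 N pulled; it does not latch up. Let go over bare bar, the pin rides on it (greased, about 1 to 2 N drag) and drops by itself into a hole moved over.
- knob (a point): Middle of the plunger's red knob, gripped from above: upright cylinder, 30 mm diameter, reaching 12 mm above and 13 mm below this point, on a 12 mm stem. With the plunger home the 22 mm wide barrel's top is 31 mm below this point, the 44 mm wide carriage nose 42 mm below. Moves with carriage and plunger.
- pin: Steel plunger pin, 8 mm diameter, round end, fixed below the knob and moving with it, mostly hidden under the carriage nose. Origin on its axis, at slate level with the plunger home; tip 6 mm above the origin. It touches only the index bar; a contact force above 30 N spoils them.
- pocket (a point): Centre of the carriage pocket, at slate level.
- sinker_center (a point): Centre of the lead egg sinker (40 mm long, 26 mm thick, about 150 g) that lies in the carriage's pocket at the start.
- sinker: The same sinker in the pocket; origin on its underside at first, x along its length.
- bin: Open pine bin on the table under the chute's lower end, 180 x 180 mm, 55 mm high, walls 8 mm; origin under its centre.
- sinker_b: The second grey lead egg sinker, 40 mm long, 26 mm thick, 150 g, lying on the slate; origin under its middle, x along its length. Not to be disturbed.
- sinker_c: The third grey lead egg sinker, 40 mm long, 26 mm thick, 150 g, lying on the slate; origin under its middle, x along its length. Not to be disturbed.
- sinker_d: The fourth grey lead egg sinker, 40 mm long, 26 mm thick, 150 g, lying on the slate; origin under its middle, x along its length. Not to be disturbed.
- spinner: Bright tin mackerel spinner, 70 mm long, 4 mm thick, lying on the slate; origin under its middle. Not to be disturbed.
- shackle: Galvanised bow shackle, 75 x 55 mm, 12 mm thick, lying flat on the slate; origin under its middle. Not to be disturbed.
- jar: Lidded amber glass jar, 60 mm diameter, 75 mm high, standing on the slate; origin under its base. Not to be disturbed.
There are look-alikes about, which are no part of the job. What is shaped like the sinker but pink, purple or yellow is not meant.

How it is judged:
By the outcome, as a careful person would: the job done as asked, in the order asked, and still so for the second after the job is handed in, with the robot touching nothing.
It also fails if it takes over 51 s, if anything falls off the work surface, if the arm or the gripper's body presses on something with over 40 N, if the wrist force passes 120 N, or if a joint passes its speed limit or range.

## Working session

There is one attempt and no reset: what is moved stays moved. The work goes in short steps, Python scripts to look and compute and a shell command to move; the robot and the scene stay as the last step left them, time stands still between calls to the robot, and variables do not carry over. Pictures are saved under pics/ and viewed, at most 10 in all, crops included, and the job is handed in when it is done.

```bash
mkdir -p pics; cat > h.py <<'E'
import numpy as np, cv2
from station import observe, vision, workorder, ctrl
def cap(n):
    c=vision.capture(n); np.savez(f'/tmp/{n}.npz',**c); return c
def pts(c):
    # world points for every pixel from range
    v,u=np.mgrid[0:480,0:640]; z=c['range_z']
    p=np.stack([(u-c['cx'])/c['fx']*z,-(v-c['cy'])/c['fy']*z,-z],-1)
    return p@np.array(c['rotation']).T+c['xyz']
E
python3 - <<'E'
from h import *
for n in('top','side'):
    c=cap(n); cv2.imwrite(f'pics/{n}0.png',c['image'][...,::-1]); print(n,{k:c[k] for k in c if k not in('image','range_z')})
o=observe(); print(o['time'],o['ee_pos'],o['ee_rot'],o['contact_force'],ctrl.hold_point_z)
E
```

```text
top {'fx': 592.6231293911416, 'fy': 592.6231293911416, 'cx': 317.8465889904039, 'cy': 232.18955815525464, 'xyz': array([0.47641608, 0.02555575, 1.27684599]), 'rotation': array([[ 0.00842462,  0.99432059, -0.10609232],
       [-0.99995074,  0.00782013, -0.00611258],
       [-0.0052482 ,  0.10613859,  0.9943375 ]])}
side {'fx': 469.9283163417735, 'fy': 469.9283163417735, 'cx': 319.8485289380872, 'cy': 236.44664357390064, 'xyz': array([ 0.42508916, -0.60539603,  0.75777219]), 'rotation': array([[ 0.96537074,  0.16065695, -0.20554482],
       [-0.26005312,  0.65535848, -0.70913866],
       [ 0.02077749,  0.73803428,  0.67444325]])}
0.1 [ 0.13744065 -0.60936016  0.20766392] [[ 9.75506169e-01  2.19972020e-01 -1.58507007e-04]
 [ 2.19972065e-01 -9.75505620e-01  1.03714989e-03]
 [ 7.35194805e-05 -1.04661323e-03 -9.99999450e-01]] [0.68204127 0.3883199  0.46309076] 0.0187
```

View pics/top0.png

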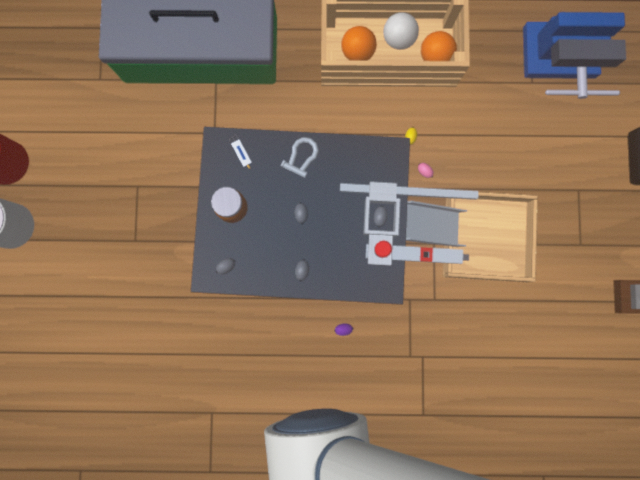

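View pics/side0.png

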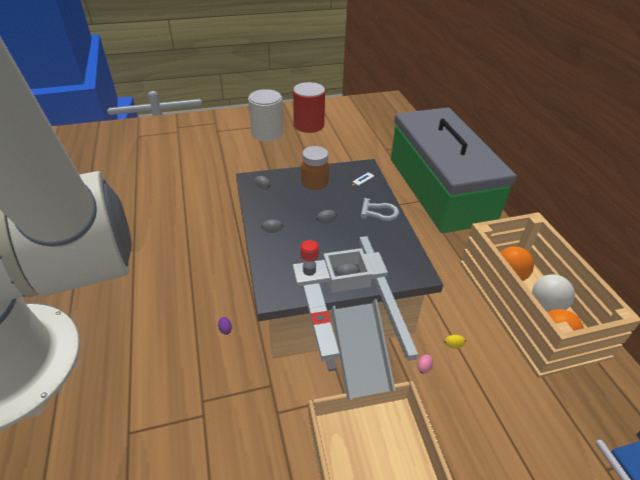

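The top view shows the red knob at (383,249) and the red-rimmed chute hole at (426,254). The carriage with its sinker is at (381,215), and the bin is on the right at (492,237). The side view shows the knob at (310,250) and the red rim at (320,318). Next I'll measure these.

```bash
cat > meas.py <<'E'
from h import *
def red(c):
    h=cv2.cvtColor(c['image'],cv2.COLOR_RGB2HSV)
    m=(((h[...,0]<6)|(h[...,0]>174))&(h[...,1]>170)&(h[...,2]>90)).astype(np.uint8)
    n,l,s,ce=cv2.connectedComponentsWithStats(m); return [(l==i) for i in range(1,n) if s[i,4]>25]
def ray(c,u,v,z):
    d=np.array(c['rotation'])@[(u-c['cx'])/c['fx'],-(v-c['cy'])/c['fy'],-1]
    return c['xyz']+d*(z-c['xyz'][2])/d[2]
if __name__=='__main__':
  for n in('top','side'):
    c=dict(np.load(f'/tmp/{n}.npz')); P=pts(c)
    for m in red(c):
        q=P[m]; v,u=np.nonzero(m); zt=np.percentile(q[:,2],95)
        t=q[q[:,2]>zt-.004]; (a,b),_,_=cv2.minAreaRect(np.stack([u,v],1).astype(np.float32))
        print(n,m.sum(),'px',a,b,'med',np.median(q,0).round(4),'ztop',zt.round(4),'topmean',t.mean(0).round(4),'topmid',((t.min(0)+t.max(0))/2).round(4),'ray .174',ray(c,a,b,.174).round(4))
    if n=='top':
        s=((abs(P[...,2]-.16)<.006)&(P[...,1]>-.2)&(P[...,1]<.3)&(P[...,0]>.3)&(P[...,0]<.8)).astype(np.uint8)
        nn,l,st,_=cv2.connectedComponentsWithStats(s); i=1+np.argmax(st[1:,4])
        yx=np.argwhere(l==i); q=P[l==i][:,:2].astype(np.float32); r=cv2.minAreaRect(q); print('slate',r,np.median(P[l==i][:,2]))
        # guide rail direction: points high at rail
        g=P[(P[...,2]>.165)&(P[...,2]<.25)&(P[...,0]>.5)&(P[...,0]<.62)&(P[...,1]<0)&(P[...,1]>-.3)]
        for y in np.arange(-.26,0,.02):
            k=g[abs(g[:,1]-y)<.006]
            if len(k): print(round(y,2),k[:,0].max().round(4),k[:,0].min().round(4),k[:,2].max().round(3))
E
python3 meas.py
```

```text
top 169 px 383.0 248.5 med [ 0.5579 -0.0815  0.2474] ztop 0.2509 topmean [ 0.5564 -0.0787  0.2693] topmid [ 0.5232 -0.0342  0.7619] ray .174 [ 0.5645 -0.0894  0.174 ]
slate ((0.6313436627388, 0.0651748776435852), (0.40087902545928955, 0.32089176774024963), 87.17908477783203) 0.15981472481072057
-0.24 0.5631 0.5386 0.177
-0.22 0.5648 0.5385 0.177
-0.2 0.5647 0.54 0.178
-0.18 0.5664 0.5405 0.18
-0.16 0.568 0.5416 0.178
-0.14 0.5678 0.5432 0.178
-0.12 0.619 0.5436 0.197
-0.1 0.6199 0.5117 0.247
-0.08 0.6191 0.5347 0.25
-0.06 0.6197 0.5058 0.2
-0.04 0.6186 0.5039 0.166
-0.02 0.592 0.5149 0.168
side 271 px 312.5985412597656 108.85401153564453 med [0.7629 0.6734 0.0929] ztop 0.1157 topmean [0.7354 0.6105 0.1478] topmid [0.6136 0.0447 0.4348] ray .174 [0.7134 0.4912 0.174 ]
side 160 px 309.0 246.5 med [ 0.5585 -0.0861  0.2467] ztop 0.2479 topmean [ 0.5585 -0.0859  0.2466] topmid [ 0.5588 -0.0851  0.2462] ray .174 [ 0.5771 -0.0128  0.174 ]
side 91 px 320.10809326171875 317.14862060546875 med [ 0.5535 -0.1708  0.1733] ztop 0.1747 topmean [ 0.555  -0.1704  0.1732] topmid [ 0.5551 -0.1705  0.1735] ray .174 [ 0.5551 -0.1708  0.174 ]
```

```bash
python3 - <<'E'
from meas import *
for n in('top','side'):
    c=dict(np.load(f'/tmp/{n}.npz')); P=pts(c); h=cv2.cvtColor(c['image'],cv2.COLOR_RGB2HSV)
    m0=(((h[...,0]<8)|(h[...,0]>172))&(h[...,1]>110)&(h[...,2]>60))
    k=m0&(P[...,2]>.22)&(P[...,1]<.0)&(P[...,1]>-.13)&(P[...,0]<.62)
    q=P[k]; q=q[abs(q[:,2]-.2475)<.003]; print(n,'knob top',len(q),q.mean(0).round(4),q.min(0).round(4),q.max(0).round(4))
    r=m0&(abs(P[...,2]-.174)<.01)&(P[...,1]<-.12)&(P[...,1]>-.22)&(P[...,0]<.6)
    v,u=np.nonzero(r); q=P[r]
    if len(u): 
        pr=np.array([ray(c,a,b,.174) for a,b in zip(u,v)]); print(n,'rim',len(u),u.mean(),v.mean(),'mid',((pr.min(0)+pr.max(0))/2).round(4),'rect',cv2.minAreaRect(pr[:,:2].astype(np.float32)))
c=dict(np.load('/tmp/top.npz'))
im=c['image'][180:300,340:480,::-1]; a=cv2.resize(im,None,fx=5,fy=5,interpolation=cv2.INTER_CUBIC); cv2.imwrite('pics/crop1.png',a)
E
```

```text
top knob top 177 [ 0.5584 -0.081   0.2473] [ 0.5455 -0.096   0.2445] [ 0.5718 -0.0679  0.2504]
top rim 115 425.97391304347826 254.51304347826087 mid [ 0.5539 -0.1694  0.174 ] rect ((0.5539008378982544, -0.16943538188934326), (0.0186238382011652, 0.024590738117694855), 89.42523193359375)
side knob top 179 [ 0.5582 -0.0856  0.2466] [ 0.5446 -0.0996  0.2446] [ 0.5721 -0.0711  0.2484]
side rim 149 319.8456375838926 317.4228187919463 mid [ 0.5547 -0.1711  0.174 ] rect ((0.5547379851341248, -0.1711127609014511), (0.021738247945904732, 0.025412267073988914), 87.39778137207031)
```

View pics/crop1.png

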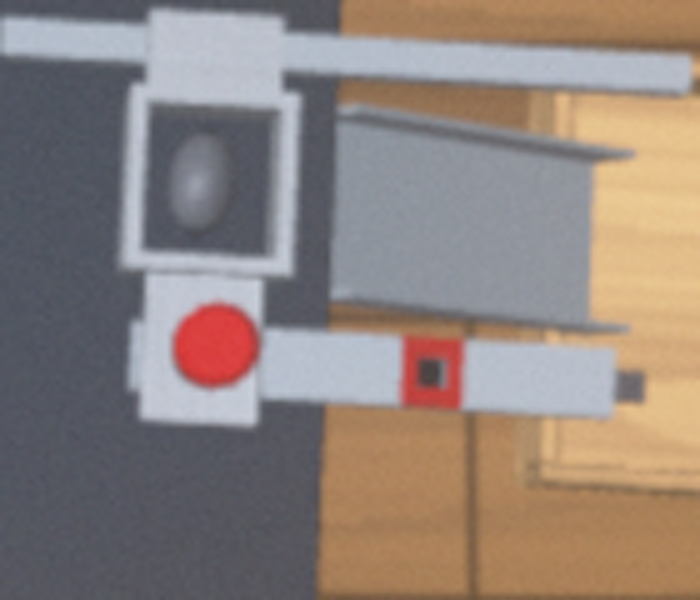

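The knob axis is at about (0.558, -0.083) with its top at z 0.248, and the chute hole is at about (0.554, -0.170). I'll grip with the fingers closing along the travel direction, so first I raise and turn the tool.

```bash
python3 -m handwheel '{"rows":[[[0,0,-1],0.97,1],[[0,0,-1],0.97,1],[[0.8,-1,0],0,0.8],[[0.8,-1,0],0,0.8],[[0.8,-1,0],0,0.8]]}' 30; python3 -m handwheel '{"rows":[[[0.8,-1,0],0,0.8],[[0.8,-1,0],0,0.8],[[0.8,-1,0],0,0.8],[[0.8,-1,0],0,0.8],[[0.8,-1,0],0,0.8]]}'
cat > to.py <<'E'
from h import *
import sys
o=observe(); R=np.array(o['ee_rot']); t=np.array([float(a) for a in sys.argv[1:4]])
print('t',o['time'],'pos',np.round(o['ee_pos'],4),'units',(R.T@(t-o['ee_pos'])/.06).round(3),'turn',(-(np.degrees(np.arctan2(-.9988,-.049)-np.arctan2(R[1,1],R[0,1])))/8).round(3),'F',np.round(o['contact_force'],1),'w',round(o['grip_width'],4),'gf',o['grip_force'],R[:,2].round(4))
E
python3 to.py 0.558 -0.083 0.29
```

```text
time: 0.72
ee_pos: [0.2625, -0.4675, 0.328]
ee_rot: [[0.999, -0.05, 0.0], [-0.05, -0.999, 0.0], [0.0, -0.0, -1.0]]
contact_force: [1.4, -0.4, -0.3]
grip_width: 0.0682
grip_force: 0.0
time: 1.35
ee_pos: [0.4696, -0.2332, 0.3281]
ee_rot: [[0.999, -0.049, -0.0], [-0.049, -0.999, 0.0], [-0.0, -0.0, -1.0]]
contact_force: [1.5, -0.8, -0.7]
grip_width: 0.0685
grip_force: 0.0
t 1.35 pos [ 0.4696 -0.2332  0.3281] units [ 1.349 -2.573  0.634] turn -0.001 F [ 1.5 -0.8 -0.7] w 0.0685 gf 0.0 [-2.e-04  1.e-04 -1.e+00]
```

```bash
python3 -m handwheel '{"rows":[[[0.7,-0.9,0],0,0.8],[[0.65,-0.9,0],0,0.8],[[0,-0.77,0.3],0,0.8],[[0,0,0],0,0.8],[[0,0,0],0,0.8]]}' ; python3 to.py 0.558 -0.083 0.217
```

```text
time: 1.98
ee_pos: [0.5506, -0.093, 0.3102]
ee_rot: [[0.999, -0.049, -0.0], [-0.049, -0.999, -0.0], [-0.0, 0.0, -1.0]]
contact_force: [-0.3, -0.4, -0.5]
grip_width: 0.068
grip_force: 0.0
t 1.975 pos [ 0.5506 -0.093   0.3102] units [ 0.115 -0.172  1.553] turn 0.003 F [-0.3 -0.4 -0.5] w 0.068 gf 0.0 [-3.e-04 -2.e-04 -1.e+00]
```

```bash
python3 -m handwheel '{"rows":[[[0.12,-0.17,0.5],0,0.8],[[0,0,0.6],0,0.8],[[0,0,0.53],0,0.8],[[0,0,0],0,0.8]]}' ; python3 to.py 0.558 -0.083 0.212; python3 - <<'E'
from h import *
c=cap('side'); cv2.imwrite('pics/s1.png',cv2.resize(c['image'][180:380,220:440,::-1],None,fx=3,fy=3))
E
```

```text
time: 2.48
ee_pos: [0.5572, -0.0838, 0.211]
ee_rot: [[0.999, -0.051, -0.003], [-0.051, -0.999, 0.001], [-0.003, -0.001, -1.0]]
contact_force: [-0.1, -1.1, 0.1]
grip_width: 0.0683
grip_force: 0.0
t 2.475 pos [ 0.5572 -0.0838  0.211 ] units [ 0.013 -0.015 -0.016] turn -0.012 F [-0.1 -1.1  0.1] w 0.0683 gf 0.0 [-3.4e-03  7.0e-04 -1.0e+00]
```

View pics/s1.png

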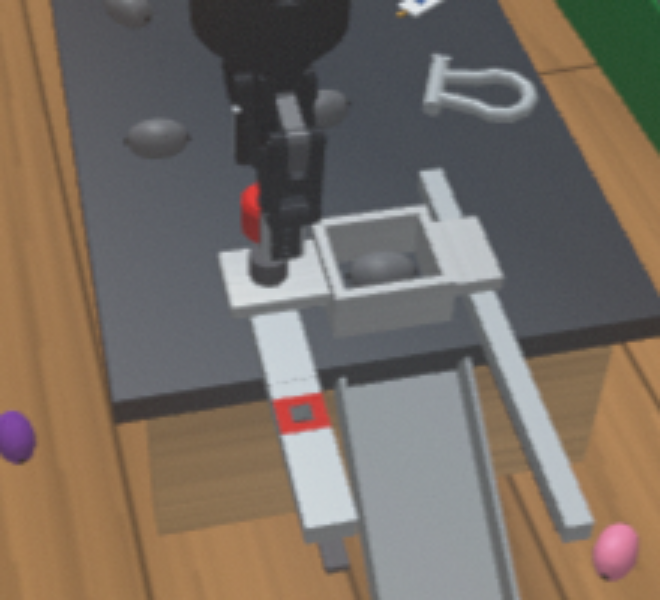

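The fingers straddle the knob, with the front finger at about (290,200) in the crop. Now I close on it.

```bash
python3 -m handwheel '{"rows":[[[0,0,0],0,0.5],[[0,0,0],0,0.3],[[0,0,0],0,0.2],[[0,0,0],0,0.2],[[0,0,0],0,0.2]]}' 40; python3 -m handwheel '{"rows":[[[0,0,0],0,0.1],[[0,0,0],0,0.1],[[0,0,0],0,0.1]]}'; python3 to.py 0.558 -0.083 0.212
```

```text
time: 3.15
ee_pos: [0.5591, -0.0832, 0.2139]
ee_rot: [[0.999, -0.049, 0.002], [-0.049, -0.999, -0.001], [0.002, 0.001, -1.0]]
contact_force: [-2.1, -1.0, 10.5]
grip_width: 0.0279
grip_force: 38.7
time: 3.52
ee_pos: [0.559, -0.0832, 0.2139]
ee_rot: [[0.999, -0.049, 0.002], [-0.049, -0.999, -0.001], [0.002, 0.001, -1.0]]
contact_force: [-2.0, -0.1, 11.0]
grip_width: 0.0277
grip_force: 38.7
t 3.525 pos [ 0.559  -0.0832  0.2139] units [-0.017 -0.002  0.031] turn 0.0 F [-2.  -0.1 11. ] w 0.0277 gf 38.694954961538315 [ 2.3e-03 -9.0e-04 -1.0e+00]
```

```bash
python3 -m handwheel '{"rows":[[[0,0,-0.08],0,0.1],[[0,0,-0.08],0,0.1],[[0,0,0],0,0.1]]}';python3 -m handwheel '{"rows":[[[0,0,-0.05],0,0.1],[[0,0,0],0,0.1],[[0,0,0],0,0.1]]}'; python3 - <<'E'
from meas import *
for n in('top','side'):
    c=cap(n); P=pts(c); h=cv2.cvtColor(c['image'],cv2.COLOR_RGB2HSV)
    m=(((h[...,0]<8)|(h[...,0]>172))&(h[...,1]>110)&(h[...,2]>60))&(P[...,2]>.2)&(P[...,1]<.0)&(P[...,1]>-.15)&(P[...,0]<.62)
    q=P[m]; print(n,len(q), q.max(0) if len(q) else '', np.percentile(q,[5,50,95],axis=0).round(4) if len(q) else '')
cv2.imwrite('pics/s2.png',cv2.resize(c['image'][200:330,250:390,::-1],None,fx=4,fy=4))
E
```

```text
time: 3.9
ee_pos: [0.5587, -0.083, 0.2223]
ee_rot: [[0.999, -0.049, 0.001], [-0.049, -0.999, -0.0], [0.001, 0.0, -1.0]]
contact_force: [5.5, -2.1, -7.5]
grip_width: 0.027
grip_force: 40.1
time: 4.28
ee_pos: [0.5587, -0.0829, 0.2249]
ee_rot: [[0.999, -0.049, 0.001], [-0.049, -0.999, -0.0], [0.001, 0.0, -1.0]]
contact_force: [5.9, -1.5, -7.7]
grip_width: 0.0273
grip_force: 40.0
top 0  
side 100 [ 0.56699724 -0.0688536   0.29154629] [[ 0.5448 -0.0988  0.237 ]
 [ 0.5475 -0.0923  0.2519]
 [ 0.5613 -0.0772  0.2734]]
```

View pics/s2.png

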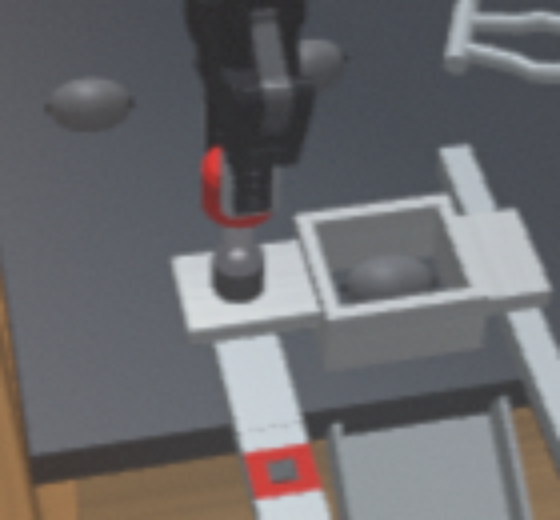

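The knob is up: the bare stem shows at (238,235) in the crop, and the pull reads 7.7 N, which matches the spring. Now I slide the carriage.

```bash
python3 -m handwheel '{"rows":[[[0,0.12,0],0,0.1],[[0,0.12,0],0,0.1],[[0,0.12,0],0,0.1],[[0,0.12,0],0,0.1],[[0,0.12,0],0,0.1]]}';python3 -m handwheel '{"rows":[[[0,0.12,0],0,0.1],[[0,0.12,0],0,0.1],[[0,0.12,0],0,0.1],[[0,0.12,0],0,0.1],[[0,0,0],0,0.1]]}'; python3 - <<'E'
from meas import *
c=cap('side'); 
cv2.imwrite('pics/s3.png',cv2.resize(c['image'][200:480,230:470,::-1],None,fx=2,fy=2))
E
```

```text
time: 5.0
ee_pos: [0.5569, -0.1187, 0.2248]
ee_rot: [[0.999, -0.049, 0.001], [-0.049, -0.999, 0.001], [0.0, -0.001, -1.0]]
contact_force: [6.5, 1.6, -7.9]
grip_width: 0.0279
grip_force: 40.1
time: 5.62
ee_pos: [0.5556, -0.148, 0.2248]
ee_rot: [[0.999, -0.049, 0.001], [-0.049, -0.999, 0.0], [0.001, -0.0, -1.0]]
contact_force: [6.4, -2.7, -8.1]
grip_width: 0.0272
grip_force: 40.2
```

View pics/s3.png

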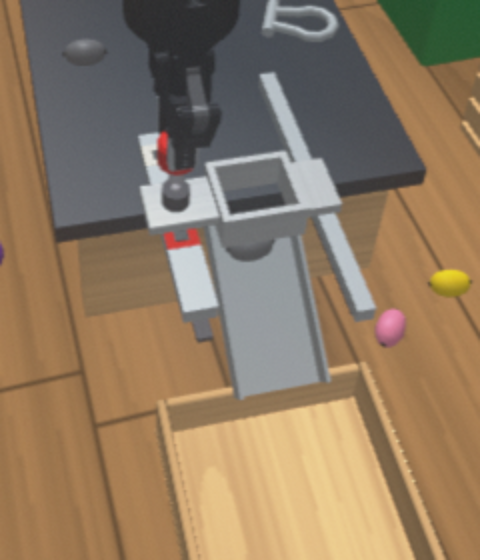

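The sinker, at (250,250) in the crop, is over the lip and on the chute. The white-rimmed parking hole is uncovered at (155,155). I'll lower the pin onto the bar and loosen the grip to a cage.

```bash
python3 -m handwheel '{"rows":[[[0,0,0.03],0,0.1],[[0,0,0.03],0,0.1],[[0,0,0],0,0.1],[[0,0,0],0,0.1]]}';python3 -m handwheel '{"rows":[[[0,0,0],0,0.35],[[0,0,0],0,0.38],[[0,0,0],0,0.42],[[0,0,0],0,0.42]]}' 20; python3 - <<'E'
from meas import *
for n in('top','side'):
    c=cap(n); P=pts(c); h=cv2.cvtColor(c['image'],cv2.COLOR_RGB2HSV)
    m0=(((h[...,0]<8)|(h[...,0]>172))&(h[...,1]>110)&(h[...,2]>60))
    m=m0&(P[...,2]>.2)&(P[...,1]<-.05)&(P[...,1]>-.25)&(P[...,0]<.62); q=P[m]
    print(n,len(q),np.percentile(q,[2,10,50,90],axis=0).round(4) if len(q) else '')
    cv2.imwrite(f'/tmp/{n}.png',c['image'][...,::-1])
a=cv2.imread('/tmp/top.png')[160:300,340:560]; b=cv2.imread('/tmp/side.png')[200:480,230:470]
a=cv2.resize(a,(440,280)); b=cv2.resize(b,None,fx=1.5,fy=1.5)
o=np.zeros((420,800,3),np.uint8); o[:280,:440]=a; o[:420,440:800]=b[:420,:360]; cv2.imwrite('pics/m4.png',o)
E
```

```text
time: 6.18
ee_pos: [0.5556, -0.1477, 0.2216]
ee_rot: [[0.999, -0.049, 0.001], [-0.049, -0.999, -0.0], [0.001, 0.0, -1.0]]
contact_force: [5.7, -2.2, -4.2]
grip_width: 0.0271
grip_force: 40.6
time: 6.68
ee_pos: [0.5551, -0.1475, 0.2214]
ee_rot: [[0.999, -0.049, -0.0], [-0.049, -0.999, 0.0], [-0.0, -0.0, -1.0]]
contact_force: [0.7, -0.2, 0.2]
grip_width: 0.0356
grip_force: 0.0
top 0 
side 79 [[ 0.5415 -0.1709  0.2361]
 [ 0.542  -0.1662  0.2381]
 [ 0.5438 -0.1546  0.2531]
 [ 0.5472 -0.1442  0.2668]]
```

View pics/m4.png

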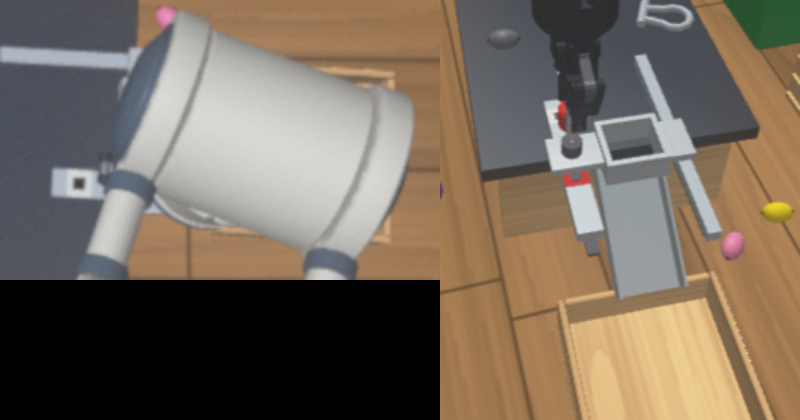

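The parking hole in the top view is at about (379.5,251.5), so the hole spacing is about 86.5 mm. That leaves roughly 22 mm plus the finger gap. I'll push gently with the trailing finger while the pin rides the bar.

```bash
python3 -m handwheel '{"rows":[[[0,0.07,0],0,0.42],[[0,0.07,0],0,0.42],[[0,0.07,0],0,0.42],[[0,0.05,0],0,0.42],[[0,0,0],0,0.42]]}';python3 -m handwheel '{"rows":[[[0,0.03,0],0,0.42],[[0,0.03,0],0,0.42],[[0,0,0],0,0.42]]}'
```

```text
time: 7.4
ee_pos: [0.5544, -0.1636, 0.2213]
ee_rot: [[0.999, -0.049, -0.0], [-0.049, -0.999, -0.0], [-0.0, 0.0, -1.0]]
contact_force: [-0.6, 0.8, -0.6]
grip_width: 0.0356
grip_force: 0.0
time: 7.78
ee_pos: [0.5543, -0.1672, 0.2214]
ee_rot: [[0.999, -0.049, 0.0], [-0.049, -0.999, -0.001], [0.0, 0.001, -1.0]]
contact_force: [0.3, -0.5, 1.1]
grip_width: 0.036
grip_force: 0.0
```

```bash
python3 -m handwheel '{"rows":[[[0,0.025,0],0,0.42],[[0,0.025,0],0,0.42]]}';python3 -m handwheel '{"rows":[[[0,0.025,0],0,0.42]]}';python3 -m handwheel '{"rows":[[[0,0,0],0,0.42]]}'; python3 - <<'E'
from meas import *
c=cap('side'); P=pts(c); h=cv2.cvtColor(c['image'],cv2.COLOR_RGB2HSV)
m=(((h[...,0]<8)|(h[...,0]>172))&(h[...,1]>110)&(h[...,2]>60))&(P[...,2]>.2)&(P[...,1]<-.05)&(P[...,1]>-.25)&(P[...,0]<.62); q=P[m]
print(len(q),np.percentile(q,[2,10,50,90],axis=0).round(4) if len(q) else '')
E
```

```text
time: 8.02
ee_pos: [0.5541, -0.1699, 0.2214]
ee_rot: [[0.999, -0.049, 0.0], [-0.049, -0.999, -0.0], [0.0, 0.0, -1.0]]
contact_force: [-0.3, -0.5, 0.3]
grip_width: 0.036
grip_force: 0.0
time: 8.15
ee_pos: [0.554, -0.1714, 0.2214]
ee_rot: [[0.999, -0.049, 0.0], [-0.049, -0.999, -0.0], [0.0, 0.0, -1.0]]
contact_force: [-0.0, -0.0, 0.2]
grip_width: 0.0357
grip_force: 0.0
time: 8.28
ee_pos: [0.554, -0.1714, 0.2214]
ee_rot: [[0.999, -0.049, -0.0], [-0.049, -0.999, -0.0], [-0.0, 0.0, -1.0]]
contact_force: [-0.1, 0.5, 0.2]
grip_width: 0.0356
grip_force: 0.0
106 [[ 0.5404 -0.1965  0.2267]
 [ 0.5412 -0.183   0.2293]
 [ 0.5441 -0.1756  0.2447]
 [ 0.5483 -0.1645  0.248 ]]
```

The knob now sits about 8 mm lower, so the pin seems to have dropped in. A small nudge each way will confirm the lock.

```bash
python3 -m handwheel '{"rows":[[[0,0.03,0],0,0.42],[[0,0.02,0],0,0.42],[[0,0,0],0,0.42]]}'; python3 -m handwheel '{"rows":[[[0,0.02,0],0,0.42],[[0,0,0],0,0.42]]}'
```

```text
time: 8.7
ee_pos: [0.5539, -0.1743, 0.2214]
ee_rot: [[0.999, -0.049, -0.0], [-0.049, -0.999, 0.0], [-0.0, -0.0, -1.0]]
contact_force: [-0.2, 0.3, 1.3]
grip_width: 0.0361
grip_force: 0.4
time: 8.95
ee_pos: [0.5538, -0.1754, 0.2214]
ee_rot: [[0.999, -0.049, -0.0], [-0.049, -0.999, 0.0], [-0.0, -0.0, -1.0]]
contact_force: [0.3, 2.7, 0.7]
grip_width: 0.0359
grip_force: 0.7
```

```bash
python3 -m handwheel '{"rows":[[[0,0.02,0],0,0.42],[[0,0.02,0],0,0.42],[[0,0,0],0,0.42]]}'
```

```text
time: 9.32
ee_pos: [0.5537, -0.1771, 0.2213]
ee_rot: [[0.999, -0.049, -0.0], [-0.049, -0.999, 0.001], [-0.0, -0.001, -1.0]]
contact_force: [1.0, 8.5, 1.0]
grip_width: 0.0357
grip_force: 3.5
```

The resistance rises past the sliding friction, to 8.5 N, so the carriage is locked. I'll back off to centre, open, retreat and check.

```bash
python3 -m handwheel '{"rows":[[[0,-0.05,0],0,0.42],[[0,-0.03,0],0,0.6],[[0,0,0],0,0.8],[[0,0,0],0,0.8]]}'; python3 -m handwheel '{"rows":[[[0,0,-0.4],0,0.8],[[0,0,-0.8],0,0.8],[[0,0,-0.8],0,0.8],[[-1,0,0],0,0.8],[[-1,0,0],0,0.8]]}';  python3 -m handwheel '{"rows":[[[-1,0.5,0],0,0.8],[[-0.5,1,0],0,0.8],[[0,1,0],0,0.8],[[0,1,0],0,0.8],[[0,0,0],0,0.8]]}'; python3 - <<'E'
from meas import *
for n in('top','side'):
    c=cap(n); P=pts(c); h=cv2.cvtColor(c['image'],cv2.COLOR_RGB2HSV)
    m=(((h[...,0]<8)|(h[...,0]>172))&(h[...,1]>110)&(h[...,2]>60))&(P[...,2]>.2)&(P[...,1]<-.05)&(P[...,1]>-.25)&(P[...,0]<.62); q=P[m]
    print(n,len(q)); t=q[abs(q[:,2]-.2475)<.003]; print(np.percentile(q[:,2],[5,50,95]) if len(q) else '',len(t),t.mean(0) if len(t) else '')
    cv2.imwrite(f'/tmp/{n}.png',c['image'][...,::-1])
a=cv2.imread('/tmp/top.png')[100:320,180:560]; b=cv2.imread('/tmp/side.png')[120:480,220:480]
o=np.zeros((560,800,3),np.uint8); o[:231,:399]=cv2.resize(a,(399,231)); o[:540,400:790]=cv2.resize(b,None,fx=1.5,fy=1.5); cv2.imwrite('pics/m5.png',o)
E
```

```text
time: 9.82
ee_pos: [0.5539, -0.1732, 0.2214]
ee_rot: [[0.999, -0.049, 0.0], [-0.049, -0.999, -0.0], [0.0, 0.0, -1.0]]
contact_force: [-0.3, -0.0, -0.6]
grip_width: 0.0679
grip_force: 0.0
time: 10.45
ee_pos: [0.433, -0.1672, 0.3416]
ee_rot: [[0.999, -0.049, 0.001], [-0.049, -0.999, -0.001], [0.001, 0.001, -1.0]]
contact_force: [-0.6, -1.0, 0.2]
grip_width: 0.0678
grip_force: 0.0
time: 11.08
ee_pos: [0.3396, -0.3701, 0.3408]
ee_rot: [[0.999, -0.053, -0.0], [-0.053, -0.999, -0.0], [-0.0, 0.0, -1.0]]
contact_force: [-0.0, -0.1, 0.4]
grip_width: 0.0683
grip_force: 0.0
top 225
[0.24358609 0.24707557 0.25035679] 184 [ 0.55423167 -0.16983009  0.24740172]
side 383
[0.22908585 0.24568086 0.24833959] 223 [ 0.55439925 -0.173974    0.24688025]
```

View pics/m5.png

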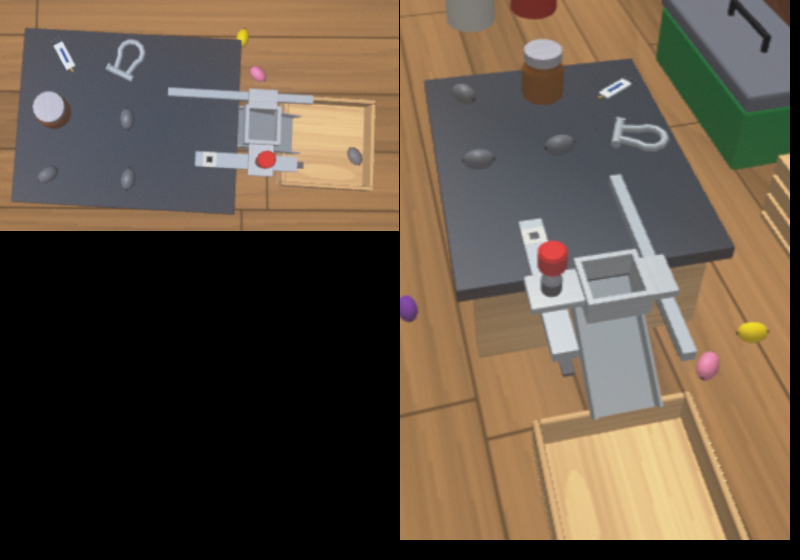

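The sinker is in the bin at (355,156). The knob top is back to z 0.247, the same as when home, with the knob over the chute hole after about 88.6 mm of travel. Nothing else on the slate has moved, so I'm handing in.

```bash
python3 -c "
from station import workorder
print(workorder.hand_in())"
```

```text
the job is handed in; nothing more can be done
None
```

I handed the job in at about 11 s of the 51 s allowed: the sinker is in the pine bin, the plunger pin is fully home in the red-rimmed chute hole with the carriage locked there, and nothing else on the slate moved; hand-in returned no verdict.

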